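# Finish a bench scale's calibration and put the weight away

## Task

The bench scale is being calibrated with the big steel weight on its pan. Leaving the weight standing there, press the square key, then the long bar key, then the round key, one at a time, each fully down and let up again before the next. Then take the weight by its knob, lower it all the way into its own well in the wooden rack before letting go (the empty well it fits closely, not the larger one), and leave the small weight, the spray can, the pen pot and the screwdriver alone.

Things in the scene. Friction and masses are not known exactly. Their poses are not given: they have to be found in the camera images.
- scale: Grey bench scale, fixed, 280 (x) x 220 (y) x 45 mm. Origin: centre of its underside; its -x edge, turned more or less to the robot, carries the key panel (row of keys at x = -102 mm), then a display, then the pan.
- pan (a point): Centre of the top face of the scale's aluminium pan (160 x 170 mm, rigid), 55 mm above the work surface, axes as the scale's. The weight starts standing within about 35 mm of it.
- square_top (a point): Centre of the top face of the square key when up (moves with the key): 57 mm above the work surface, 12 mm above the panel. Its x and y axes are the scale's. The three keys stand in one row along the scale's y, 60 mm apart, in any order.
- bar_top (a point): Centre of the top face of the bar key when up (moves with the key): 57 mm above the work surface, 12 mm above the panel. Its x and y axes are the scale's. The three keys stand in one row along the scale's y, 60 mm apart, in any order.
- round_top (a point): Centre of the top face of the round key when up (moves with the key): 57 mm above the work surface, 12 mm above the panel. Its x and y axes are the scale's. The three keys stand in one row along the scale's y, 60 mm apart, in any order.
- square_key (a joint): White plastic spring key on the panel at the scale's robot-side edge: square, 24 x 24 mm. Joint value 0 = up, 0.006 m = fully down; it moves straight down, starts to yield at 1.2 N and is fully down at 4 N.
- bar_key (a joint): White plastic spring key on the panel at the scale's robot-side edge: a long bar, 16 mm in the scale's x by 40 mm in its y. Joint value 0 = up, 0.006 m = fully down; it moves straight down, starts to yield at 1.2 N and is fully down at 4 N.
- round_key (a joint): White plastic spring key on the panel at the scale's robot-side edge: round, 26 mm in diameter. Joint value 0 = up, 0.006 m = fully down; it moves straight down, starts to yield at 1.2 N and is fully down at 4 N.
- weight: Plain steel weight, 0.5 kg: body 44 mm in diameter and 36 mm high, on it a 5 mm high neck (18 mm in diameter) and a cylindrical grip knob 24 mm in diameter reaching from 43 mm to the top at 68 mm. Origin: centre of the underside; z up along its axis.
- rack: Dark wooden base of the weight rack, fixed, 276 x 104 x 12 mm, origin at the centre of its underside. Three light wooden blocks stand on it in a row along its x, 85 mm apart, in any order, each 83 x 84 x 24 mm with one round, black-floored well in its top.
- well_mid_floor (a point): Centre of the floor of the middle-sized round well, 52 mm in diameter; the floor is 18 mm above the work surface, the mouth (2 mm chamfer) 36 mm above it. Empty: the big weight's own well (4 mm of room all round).
- well_large_floor (a point): Centre of the floor of the largest round well, 66 mm in diameter; the floor is 18 mm above the work surface, the mouth (2 mm chamfer) 36 mm above it. Empty, stays empty: it belongs to a larger weight that is elsewhere.
- well_small_floor (a point): Centre of the floor of the smallest round well, 40 mm in diameter; the floor is 18 mm above the work surface, the mouth (2 mm chamfer) 36 mm above it. Holds the small weight.
- small_weight: Small steel weight of the same shape, 0.2 kg, 32 mm in diameter, 46 mm high, loose in the smallest well; stays there. Origin: centre of the underside.
- spray_can: Bystander: upright steel spray can, 52 mm in diameter, 150 mm high, loose, to one side. Origin: centre of the underside.
- pen_pot: Bystander: dark steel pen pot with pens, 72 mm in diameter, 90 mm high (pens to 140 mm), loose, to the other side. Origin: centre of the underside.
- screwdriver: Bystander: screwdriver lying beyond the scale and rack, loose. Origin: on the underside near the middle of its length.
Things that resemble listed ones, but are neither listed nor needed, are in the scene too. What is shaped like the weight but blue is not meant.

How it is judged:
By the outcome, as a careful person would: the job done as asked, in the order asked, and still so for the second after the job is handed in, with the robot touching nothing.
It also fails if it takes over 58 s, if anything falls off the work surface, if the arm or the gripper's body presses on something with over 40 N, if the wrist force passes 120 N, or if a joint passes its speed limit or range.

## Robot

A 6-joint arm with a two-finger parallel gripper is mounted at the origin on the work surface. World frame = base frame: x ahead of the robot, y to its left, z up, the work surface at z = 0. Lengths are in m, angles in degrees, forces in N, time in s.
With the tool pointing down it reaches from about 0.375 to 0.75 m from the base axis. Payload 9 kg.
Tool frame: the origin (TCP) lies on the centre line of the jaws, within the pads' length; the fingertips stand 17 mm ahead of it and the grasp point (between the pads) lies 2 mm behind it; z points along the fingers, y is the line along which they close (so a half turn about z gives the same grasp; the last joint's range is limited). The gripper opens to 85 mm and grips with 20 to 120 N. Pads are 22 mm wide; open, the fingers measure 114 mm over their backs; the gripper's body (76 mm by 85 mm) begins 54 mm behind the grasp point. The pads swing forward as they close: fully open they stand 13 mm farther back than shut.
Start: joints at [54.849, 5.964, 5.575, 89.605, 0, 77.527], TCP at [0.231, 0.554, 0.248] pointing down, gripper open.
Joint ranges: [-171.21, 171.21], [-48.23, 106.86], [-62.78, 66.21], [-105.2, 120.99], [-86.42, 89.51], [-180, 180]. Speed limits (degrees/s): [127.2, 127.2, 147.25, 180, 180, 180].

## Interface

Orientations are given as [roll, pitch, yaw] about the fixed x, y, z axes, in that order (R = Rz(yaw) Ry(pitch) Rx(roll)).
In Python, from workcell import bot, vision, order, boxes_of gives the robot as it stands.
- The arm moves only by the tool play_rows, never from a script. Its argument "series" is a list that holds one entry, the list of rows, each a list of 5 numbers: the shift along the tool's x, y, z in cm, then the turn about the tool's z in rad, then the opening, from 0 (shut) to 1 (fully open). In form: [[[x, y, z, spin, hand], ...]]. A call has 1 to 8 rows; each row shifts and turns the commanded pose from where the row before left it, along the tool's axes as they then stand; what a row does not reach is not made up. A row lasts 1/8 s, in which the tool goes at most 62.5 mm and 10.7 degrees, less where a joint would pass 70% of its speed; a pose out of reach is approached as far as the arm can. A call is refused whole if a number of a shift passes 6.25 or a number of a turn 0.188, either way. A call with a gripper value outside its range is refused whole. The fingers move at their own pace and stop on an object; "squeeze" is the grip in N (left out, the last holds). Time passes only in rows, so rows that do not move let the fingers close. It gives the time, the measured TCP pose, the force, the opening and the grip force at its end, in the units of the state.
- bot.observe(): the state, without advancing time (a new reading comes with each control period).
- vision.grab_frame(name): name is "side" or "top" or "wrist"; returns the picture (480x640x3 uint8, red, green, blue); there is no depth.
- vision.camera_model(name): a dict with "fovy" (degrees; the focal length in pixels is half the picture's height over the tangent of half this angle, whatever the lens; pixels are square), "cx", "cy" (the principal point, pixels), "eye" and "rotation" of the camera in the world; the wrist camera has in their place "mount" (4x4, takes a point from camera to tool coordinates, whose origin is the TCP and whose axes are the flange's). Camera axes: x right, y up, looking along -z (the intrinsics and any distortion apply to the point x, -y, -z); pixel columns grow to the right and rows downward; lengths in m; the calibration is good to about 2 mm. A picture is of the moment at which its call begins: read the wrist's pose just before it. camera_model takes no time and is no camera call.
- order.job_done(): hands the job in; it is judged then, once.
Trained networks look in the newest picture that a camera, given by its name, has taken for a name from the list of things; names that differ only in an ending like _2 or _b are one class to them, and where a whole thing is asked for, a point or a joint stands for the part that bears it (a point fixed in the world has none). Each returns a list of dicts, best first, with "confidence" (0 to 1); they miss things now and then, are a little off and sometimes report something else, mostly with a low value. They report only what shows in the picture. A call takes as long as a camera call. They do not tell look-alikes from the thing itself.
- boxes_of(camera, label): "position" ([column, row] in pixels, amid what is visible of it).
The state is a dict: "time": time; "q": joint angles; "joint_velocities": joint speeds; "effort": joint torques, N m; "position": TCP position; "orientation": TCP orientation; "force": force on the tool from outside, world axes, zero at the start; "moment": the same for the moment, N m; "gripper_width": finger opening in m; "grasp_force": force on a finger pad.
Only numpy, scipy, OpenCV 4.12 (cv2) and the standard library are available. Lean on these libraries where they do the work, as an engineer would, in place of code of your own. Each camera call takes 0.05 s, during which the arm holds its last target. There are 200 camera calls.

## Working session

There is one attempt and no reset: what is moved stays moved. The work goes in short steps, Python scripts to look and compute and a tool call to move; the robot and the scene stay as the last step left them, time stands still between calls to the robot, and variables do not carry over. Pictures are saved under pics/ and viewed, at most 10 in all, crops included, and the job is handed in when it is done.

Besides the shell and the picture viewer there is one more tool, called after ">>>" as name([rows], argument=value, ...), one row to a line, values as JSON. play_rows: Moves the arm, as the interface text tells. Its arguments: {"type":"object","properties":{"series":{"type":"array"},"squeeze":{"type":"number"}},"required":["series"]}

```bash
mkdir -p pics; ls; python3 - <<'E'
from workcell import bot, vision, order, boxes_of
import cv2, numpy as np
s=bot.observe(); print(s['time'],s['position'],s['orientation'],s['gripper_width'])
for c in ['top','side','wrist']:
    im=vision.grab_frame(c); cv2.imwrite(f'pics/{c}0.png',im[:,:,::-1])
    m=vision.camera_model(c); print(c,m)
    for l in (['scale','square_key','bar_key','round_key','weight','rack','small_weight'] if c!='wrist' else []):
        print(l,[(np.round(b['position'],1).tolist(),round(b['confidence'],2)) for b in boxes_of(c,l)])
E
```

```text
pics
0.0 [0.23113611 0.55335597 0.24750762] [-1.79924760e+02 -1.78605469e-02  1.57321333e+02] 0.08520168438144923
top {'fovy': 45.04691087066984, 'cx': 320.26380233294765, 'cy': 233.73007935118056, 'eye': array([0.39444572, 0.01342773, 1.32184932]), 'rotation': array([ 10.21558099,  -0.36597668, -90.27493602])}
scale [([254.5, 260.1], 0.84), ([374.2, 290.6], 0.59)]
square_key [([252.9, 302.7], 0.57)]
bar_key [([278.2, 306.7], 0.53)]
round_key []
weight [([328.7, 227.7], 0.68), ([253.2, 224.3], 0.56)]
rack [([372.3, 286.2], 0.8)]
small_weight [([394.3, 306.4], 0.58)]
side {'fovy': 46.1664428251756, 'cx': 315.95068161463723, 'cy': 241.53833387643823, 'eye': array([ 0.07344563, -0.76656948,  0.78600232]), 'rotation': array([ 52.00035625,   0.4805944 , -34.36225835])}
scale [([270.1, 230.7], 0.77)]
square_key [([334.9, 338.2], 0.31)]
bar_key []
round_key [([213.6, 220.9], 0.49)]
weight [([295.0, 194.6], 0.79), ([337.3, 255.4], 0.79), ([348.8, 310.8], 0.53)]
rack []
small_weight [([306.2, 322.8], 0.7)]
wrist {'fovy': 62.91492008350613, 'cx': 317.0694913876534, 'cy': 235.83969178961692, 'mount': array([[-2.24154977e-04,  9.45650317e-01,  3.25185222e-01,
         8.36527373e-02],
       [ 9.99999803e-01,  2.13801951e-05,  6.27140261e-04,
        -1.31866739e-03],
       [ 5.86102863e-04,  3.25185298e-01, -9.45650135e-01,
        -1.27107764e-01],
       [ 0.00000000e+00,  0.00000000e+00,  0.00000000e+00,
         1.00000000e+00]])}
```

View top.

View pics/top0.png

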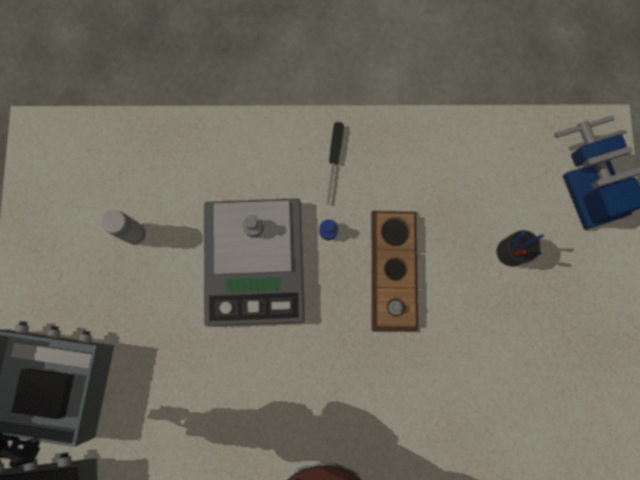

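View pics/side0.png

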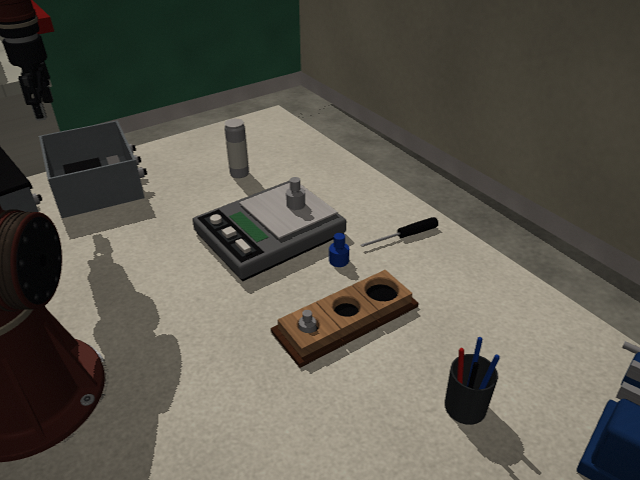

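The top view shows the keys as round (225,307), square (253,306) and bar (281,305). The weight knob is at (254,222), and the middle well at (395,269) sits between the large well (395,232) and the small one (396,307). The blue lookalike at (329,230) stands between the scale and the rack.

```bash
cat > h.py <<'E'
import numpy as np, cv2
from scipy.spatial.transform import Rotation as R
from workcell import bot, vision, order, boxes_of
def cam(name,s=None):
    m=vision.camera_model(name); f=240/np.tan(np.radians(m['fovy']/2))
    if name=='wrist':
        s=s or bot.observe(); M=m['mount']; Rt=R.from_euler('xyz',s['orientation'],degrees=True).as_matrix()
        return f,m['cx'],m['cy'],Rt@M[:3,3]+s['position'],Rt@M[:3,:3]
    return f,m['cx'],m['cy'],m['eye'],R.from_euler('xyz',m['rotation'],degrees=True).as_matrix()
def at_z(c,px,z):
    f,cx,cy,e,Q=c; d=Q@np.array([(px[0]-cx)/f,-(px[1]-cy)/f,-1]); return (e+d*(z-e[2])/d[2])
def proj(c,p):
    f,cx,cy,e,Q=c; v=Q.T@(np.asarray(p)-e); return np.array([cx+f*v[0]/-v[2],cy-f*v[1]/-v[2]])
def rel(s,p,yaw):
    "tool-frame shift (cm) to world point p, and turn (rad) to yaw"
    Q=R.from_euler('xyz',s['orientation'],degrees=True).as_matrix()
    return np.round(100*Q.T@(np.asarray(p)-s['position']),2)
E
python3 - <<'E'
from h import *
t=cam('top'); s=cam('side')
for n,p,z in [('round',(225,307),.057),('square',(253,306.5),.057),('bar',(281,305.5),.057),('knob',(253.5,220),.123),('mid',(395,269),.036),('large',(395,232),.036),('smallknob',(396,307.5),.064),
  ('sc TL',(205,202),.045),('sc TR',(300,199),.045),('sc BL',(205,325),.045),('sc BR',(301,322),.045),('can',(116,221),.15)]:
    w=at_z(t,p,z); print(n,w.round(4),proj(s,w).round(0))
f=s
for n,p,z in [('round',(216,219),.057),('square',(229,232),.057),('bar',(244,245),.057),('knob',(295,181),.123),('mid',(347,307),.036),('large',(381,290),.036)]:
    print('side',n,at_z(s,p,z).round(4))
E
```

```text
round [0.4616 0.2117 0.057 ] [215. 216.]
square [0.4624 0.151  0.057 ] [228. 230.]
bar [0.4643 0.0903 0.057 ] [242. 244.]
knob [0.6404 0.1456 0.123 ] [297. 180.]
mid [ 0.5454 -0.1625  0.036 ] [345. 305.]
large [ 0.6295 -0.1649  0.036 ] [380. 288.]
smallknob [ 0.4585 -0.1586  0.064 ] [305. 312.]
sc TL [0.6984 0.2645 0.045 ] [292. 179.]
sc TR [0.7046 0.0497 0.045 ] [346. 219.]
sc BL [0.4235 0.2561 0.045 ] [192. 217.]
sc BR [0.429  0.0471 0.045 ] [237. 265.]
can [0.6338 0.4258 0.15  ] [234. 123.]
side round [0.459  0.2016 0.057 ]
side square [0.4604 0.1421 0.057 ]
side bar [0.4652 0.0837 0.057 ]
side knob [0.6329 0.1439 0.123 ]
side mid [ 0.545  -0.1692  0.036 ]
side large [ 0.6274 -0.1696  0.036 ]
```

>>> play_rows([
  [[0, 0, 0, -0.132, 0], [0, 0, 0, -0.132, 0], [0, 0, 0, -0.132, 0], [-2.86, -5.05, 0, 0, 0], [-2.86, -5.05, 0, 0, 0], [-2.86, -5.05, 0, 0, 0], [-2.86, -5.05, 0, 0, 0], [-2.86, -5.05, 0, 0, 0]],
])

```text
time: 1.85
position: [0.375, 0.2996, 0.2485]
orientation: [180.0, 0.0, -180.0]
force: [1.7, 0.6, -0.3]
gripper_width: 0.0001
grasp_force: 0.0
```

>>> play_rows([
  [[-2.86, -5.05, 0, 0, 0], [-2.86, -5.05, 0, 0, 0], [-2.86, -5.05, 0, 0, 0], [0, 0, 0, 0, 0], [0, 0, 0, 0, 0]],
])

```text
time: 2.48
position: [0.4601, 0.1497, 0.2484]
orientation: [180.0, -0.0, 180.0]
force: [0.4, -0.0, -0.2]
gripper_width: 0.0001
grasp_force: 0.0
```

```bash
python3 - <<'E'
from h import *
s=bot.observe(); print(s['time'],s['position'],s['orientation'],s['gripper_width'],s['force'])
im=vision.grab_frame('wrist'); cv2.imwrite('pics/w1.png',im[:,:,::-1]); c=cam('wrist',s)
for l in ['square_key','bar_key','round_key','weight']:
    for b in boxes_of('wrist',l): print(l,np.round(b['position'],1),round(b['confidence'],2),at_z(c,b['position'],.057).round(4))
for p in [(.4616,.2117,.057),(.4624,.151,.057),(.4643,.0903,.057),(.64,.1456,.123)]: print(proj(c,p).round(0))
E
```

```text
2.475 [0.46011652 0.14967651 0.24835481] [ 1.79979772e+02 -8.15096391e-03  1.79965064e+02] 7.140796311930711e-05 [ 0.37569909 -0.03306132 -0.15210476]
square_key [319.3 209.8] 0.82 [0.4622 0.1501 0.057 ]
square_key [ 25.4 287.4] 0.52 [ 0.5342 -0.114   0.057 ]
bar_key [251.9 209.7] 0.56 [0.4621 0.0936 0.057 ]
round_key [388.5 206.3] 0.72 [0.4593 0.208  0.057 ]
weight [316.5 431.1] 0.84 [0.6991 0.1475 0.057 ]
weight [158.8 364.6] 0.57 [ 0.6169 -0.005   0.057 ]
[393. 209.]
[320. 210.]
[248. 212.]
[314. 439.]
```

View pics/w1.png

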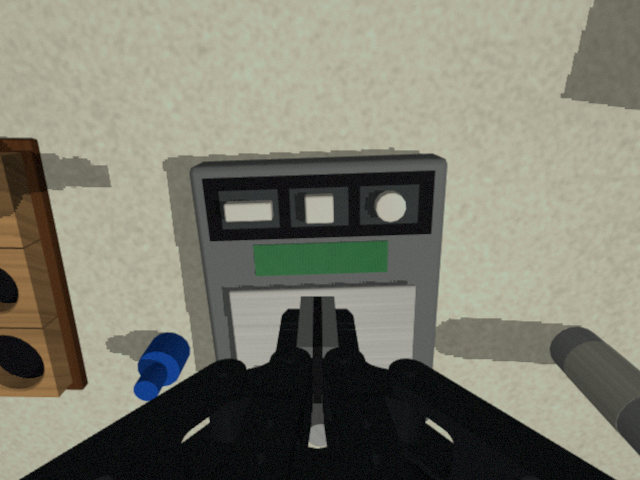

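The wrist view puts the square key at (320,209), the round key at (391,207) and the bar key at (248,211), which agrees with the top view. I'll press the square key first.

>>> play_rows([
  [[-0.2, 0, 5.5, 0, 0], [0, 0, 5.5, 0, 0], [0, 0, 4.0, 0, 0], [0, 0, 1.5, 0, 0], [0, 0, 0.7, 0, 0], [0, 0, 0, 0, 0], [0, 0, 0, 0, 0]],
])

```text
time: 3.6
position: [0.4633, 0.1498, 0.0779]
orientation: [180.0, 0.1, -180.0]
force: [0.1, 0.3, 0.4]
gripper_width: 0.0
grasp_force: 0.0
```

>>> play_rows([
  [[0, 0, 0.2, 0, 0], [0, 0, 0.2, 0, 0], [0, 0, 0, 0, 0]],
])

```text
time: 3.98
position: [0.4626, 0.1497, 0.0726]
orientation: [180.0, 0.1, -180.0]
force: [1.4, -0.8, 1.1]
gripper_width: -0.0
grasp_force: 0.9
```

>>> play_rows([
  [[0, 0, 0.2, 0, 0], [0, 0, 0.15, 0, 0], [0, 0, 0, 0, 0], [0, 0, 0, 0, 0]],
])

```text
time: 4.47
position: [0.4625, 0.1497, 0.069]
orientation: [180.0, 0.0, -180.0]
force: [2.3, -0.4, 3.2]
gripper_width: -0.0
grasp_force: 1.7
```

>>> play_rows([
  [[0, 0, 0.1, 0, 0], [0, 0, 0, 0, 0], [0, 0, 0, 0, 0]],
])

```text
time: 4.85
position: [0.4625, 0.1497, 0.068]
orientation: [180.0, 0.0, -180.0]
force: [3.1, 0.2, 4.8]
gripper_width: 0.0003
grasp_force: 2.4
```

>>> play_rows([
  [[0, 0, 0.1, 0, 0], [0, 0, 0, 0, 0], [0, 0, 0, 0, 0]],
])

```text
time: 5.22
position: [0.4626, 0.1497, 0.0679]
orientation: [-180.0, 0.1, -180.0]
force: [0.3, -1.1, 13.0]
gripper_width: -0.0
grasp_force: 6.6
```

The square key bottomed out at 13 N. Now lift and press the bar key.

>>> play_rows([
  [[0, 0, -1.5, 0, 0], [0, 0, -2.0, 0, 0], [-0.05, -3.0, 0, 0, 0], [0, -3.0, 0, 0, 0], [0, 0, 1.7, 0, 0], [0, 0, 1.0, 0, 0], [0, 0, 0.4, 0, 0], [0, 0, 0, 0, 0]],
])

```text
time: 6.22
position: [0.4621, 0.0903, 0.0705]
orientation: [180.0, -0.1, -179.9]
force: [-2.5, 0.1, 3.1]
gripper_width: 0.0
grasp_force: 1.3
```

>>> play_rows([
  [[0, 0, 0.2, 0, 0], [0, 0, 0.1, 0, 0], [0, 0, 0.1, 0, 0], [0, 0, 0, 0, 0], [0, 0, 0, 0, 0]],
])

```text
time: 6.85
position: [0.4629, 0.0901, 0.0679]
orientation: [180.0, 0.0, -180.0]
force: [-5.4, 2.1, 11.1]
gripper_width: 0.0001
grasp_force: 6.1
```

>>> play_rows([
  [[0, 0, -1.5, 0, 0], [0, 0, -2.0, 0, 0], [0.2, 5.5, 0, 0, 0], [0, 5.0, 0, 0, 0], [0, 1.5, 0, 0, 0], [0, 0, 1.7, 0, 0], [0, 0, 1.0, 0, 0], [0, 0, 0.4, 0, 0]],
])

```text
time: 7.85
position: [0.4601, 0.2085, 0.0696]
orientation: [-180.0, -0.1, 179.9]
force: [-2.0, -1.9, 3.2]
gripper_width: 0.0002
grasp_force: 1.6
```

>>> play_rows([
  [[0, 0, 0, 0, 0], [0, 0, 0.2, 0, 0], [0, 0, 0.1, 0, 0], [0, 0, 0.1, 0, 0], [0, 0, 0, 0, 0], [0, 0, 0, 0, 0]],
])

```text
time: 8.6
position: [0.4612, 0.2094, 0.0679]
orientation: [-180.0, 0.1, -180.0]
force: [-4.3, -4.3, 11.1]
gripper_width: 0.0
grasp_force: 5.5
```

>>> play_rows([
  [[0, 0, -3, 0, 0], [0, 0, -6, 0, 0], [0, 0, -6, 0, 0], [-4, -2, -4, 0, 0.65], [-5, -2, 0, 0, 0.65], [-5, -2.3, 0, 0, 0.65], [-2, 0, 0, 0, 0.65], [0, 0, 0, 0, 0.65]],
])

```text
time: 9.6
position: [0.6214, 0.1464, 0.2557]
orientation: [180.0, -0.1, 180.0]
force: [-0.3, 0.3, -0.1]
gripper_width: 0.0555
grasp_force: 0.0
```

```bash
python3 - <<'E'
from h import *
s=bot.observe(); print(s['time'],s['position'],s['orientation'],s['gripper_width'],s['force'])
im=vision.grab_frame('wrist'); cv2.imwrite('pics/w2.png',im[:,:,::-1]); c=cam('wrist',s)
for b in boxes_of('wrist','weight'): print(np.round(b['position'],1),round(b['confidence'],2),at_z(c,b['position'],.123).round(4))
for p in [(.64,.1456,.123),(.633,.144,.123),(.545,-.163,.036)]: print(proj(c,p).round(0))
E
```

```text
9.6 [0.62144434 0.1463787  0.2556769 ] [ 1.79975247e+02 -6.62544276e-02  1.79968227e+02] 0.05546418927440281 [-0.29029605  0.33881172 -0.12753229]
[146.6 216.4] 0.85 [0.6121 0.0276 0.123 ]
[322.6 229.6] 0.8 [0.6218 0.1488 0.123 ]
[157.3 351.5] 0.26 [0.7215 0.0205 0.123 ]
[318. 254.]
[316. 245.]
[-48. 111.]
```

View pics/w2.png

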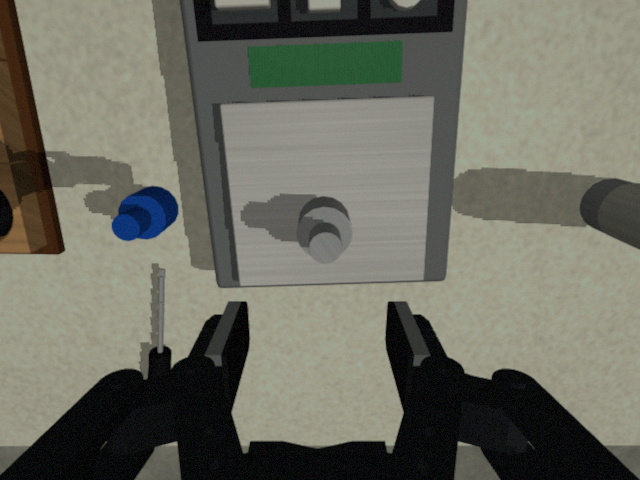

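The weight on the pan is in clear view, with its knob top near (326,246). The blue one at (145,215) is well away to the side. I'll refine the knob position.

```bash
python3 - <<'E'
from h import *
s=bot.observe(); c=cam('wrist',s)
im=cv2.imread('pics/w2.png'); g=cv2.cvtColor(im,cv2.COLOR_BGR2GRAY)
print(at_z(c,(326,246),.123).round(4), at_z(c,(326,244),.123).round(4))
cr=cv2.resize(im[185:275,270:370],None,fx=6,fy=6,interpolation=cv2.INTER_CUBIC)
def ring(p,r,col):
    a=np.linspace(0,2*np.pi,40)
    q=np.array([proj(c,(p[0]+r*np.cos(t),p[1]+r*np.sin(t),p[2])) for t in a]); q=((q-[270,185]+.5)*6-.5).astype(int)
    cv2.polylines(cr,[q.reshape(-1,1,2)],True,col,1)
w=at_z(c,(326,246),.123)
ring((*w[:2],.123),.012,(0,0,255)); ring((*w[:2],.091),.022,(0,255,0)); ring((*w[:2],.055),.022,(255,0,0))
cv2.imwrite('pics/w2c.png',cr)
E
```

```text
[0.6331 0.152  0.123 ] [0.6316 0.152  0.123 ]
```

View pics/w2c.png

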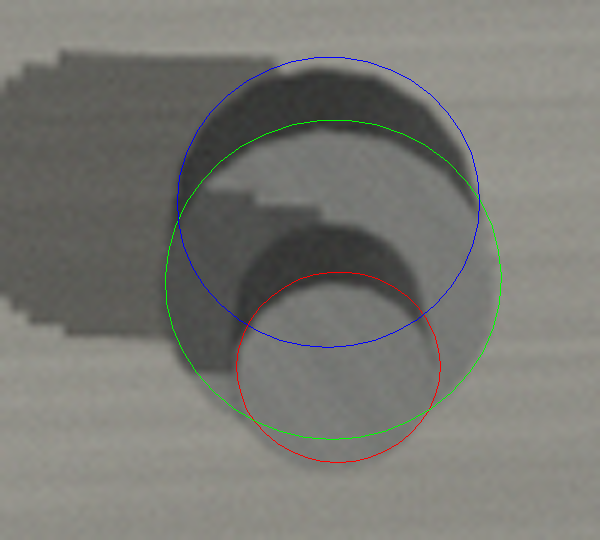

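The projected outline fits, so the weight is at about (0.634, 0.152).

>>> play_rows([
  [[-1.28, 0.53, 0, 0, 0.65], [0, 0, 4, 0, 0.65], [0, 0, 5, 0, 0.65], [0, 0, 3, 0, 0.65], [0, 0, 1.5, 0, 0.65], [0, 0, 0.7, 0, 0.65], [0, 0, 0, 0, 0.65], [0, 0, 0, 0, 0.65]],
])

```text
time: 10.7
position: [0.6343, 0.1521, 0.1163]
orientation: [180.0, 0.1, -180.0]
force: [1.1, -0.4, 0.0]
gripper_width: 0.0555
grasp_force: 0.0
```

>>> play_rows([
  [[0, 0, 0, 0, 0.45], [0, 0, 0, 0, 0.35], [0, 0, 0, 0, 0.2], [0, 0, 0, 0, 0.1], [0, 0, 0, 0, 0], [0, 0, 0, 0, 0], [0, 0, 0, 0, 0]],
], squeeze=50)

```text
time: 11.58
position: [0.6338, 0.1519, 0.1154]
orientation: [-180.0, 0.0, -180.0]
force: [-1.2, -0.7, 5.5]
gripper_width: 0.0221
grasp_force: 49.4
```

>>> play_rows([
  [[0, 0, -0.3, 0, 0], [0, 0, -1, 0, 0], [0, 0, -2, 0, 0], [0, 0, -3, 0, 0], [0, 0, -3, 0, 0], [0, 0, 0, 0, 0], [0, 0, 0, 0, 0]],
])

```text
time: 12.45
position: [0.6333, 0.152, 0.207]
orientation: [180.0, -0.0, -180.0]
force: [-0.7, -0.4, -5.1]
gripper_width: 0.0224
grasp_force: 49.3
```

```bash
python3 - <<'E'
from h import *
s=bot.observe(); print(s['time'],s['position'],s['orientation'],s['gripper_width'],s['grasp_force'],s['force'],s['moment'])
im=vision.grab_frame('wrist'); cv2.imwrite('pics/w3.png',im[:,:,::-1]); c=cam('wrist',s)
z=s['position'][2]-.060
for dx in [0]:
  for h,r,col in [(0,.022,(255,0,0)),(.036,.022,(0,255,0)),(.068,.012,(0,0,255))]:
    q=np.array([proj(c,(s['position'][0]+r*np.cos(t),s['position'][1]+r*np.sin(t),z+h)) for t in np.linspace(0,6.283,40)])
    im=np.ascontiguousarray(im); cv2.polylines(im,[q.round().astype(int).reshape(-1,1,2)],True,col[::-1],1)
cv2.imwrite('pics/w3o.png',im[:,:,::-1])
E
```

```text
12.45 [0.63330384 0.15200881 0.20703368] [ 1.79995389e+02 -4.14414392e-02 -1.79988510e+02] 0.022420255703041597 49.2934171599336 [-0.66450422 -0.42999435 -5.12208578] [ 0.03128115  0.06351073 -0.00627557]
```

View pics/w3o.png

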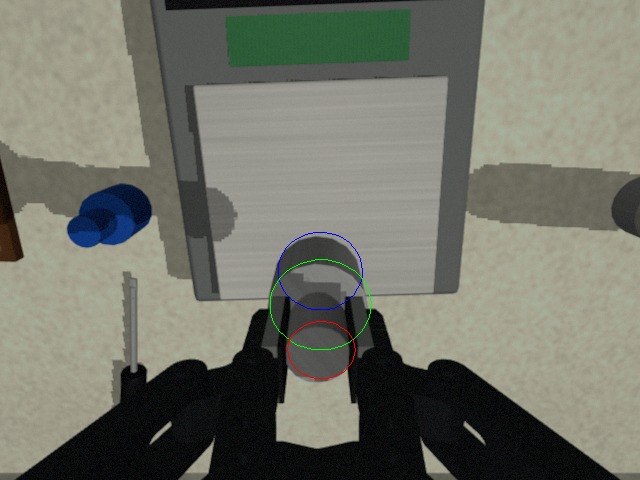

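The weight is held, with 5 N on the wrist matching 0.5 kg. It looks upright and nearly centred. Now carry it over to the rack.

>>> play_rows([
  [[0.4, -2.5, 0, 0, 0], [0.8, -5, 0, 0, 0], [0.8, -5.5, 0, 0, 0], [0.8, -5.5, 0, 0, 0], [0.8, -5.5, 0, 0, 0], [0.8, -5, 0, 0, 0], [0.4, -2.8, 0, 0, 0], [0, 0, 0, 0, 0]],
])

```text
time: 13.5
position: [0.5845, -0.1678, 0.2061]
orientation: [179.9, -0.1, 179.8]
force: [0.7, 0.5, -5.5]
gripper_width: 0.0224
grasp_force: 49.9
```

>>> play_rows([
  [[0, 0, 0, 0, 0], [0, 0, 0, 0, 0]],
])

```text
time: 13.75
position: [0.5856, -0.1649, 0.2073]
orientation: [180.0, -0.0, -179.9]
force: [0.5, -0.3, -4.6]
gripper_width: 0.0223
grasp_force: 49.9
```

```bash
python3 - <<'E'
from h import *
s=bot.observe(); print(s['time'],s['position'],s['orientation'],s['gripper_width'],s['grasp_force'])
im=vision.grab_frame('wrist'); cv2.imwrite('pics/w4.png',im[:,:,::-1]); c=cam('wrist',s)
im=np.ascontiguousarray(im)
for p,r in [((.5454,-.1625,.036),.026),((.545,-.169,.036),.026)]:
    print(proj(c,p).round(1))
for l in ['rack','small_weight','weight']:
    print(l,[(np.round(b['position'],1).tolist(),round(b['confidence'],2)) for b in boxes_of('wrist',l)])
E
```

```text
13.75 [ 0.58557446 -0.16485363  0.20732641] [ 1.79965566e+02 -3.22696533e-02 -1.79913907e+02] 0.02232306420638484 49.92338423850015
[322.1 162.7]
[313.5 162.2]
rack [([310.0, 101.9], 0.95)]
small_weight [([322.3, 32.1], 0.9)]
weight [([493.9, 271.9], 0.97), ([316.5, 303.5], 0.69)]
```

View pics/w4.png

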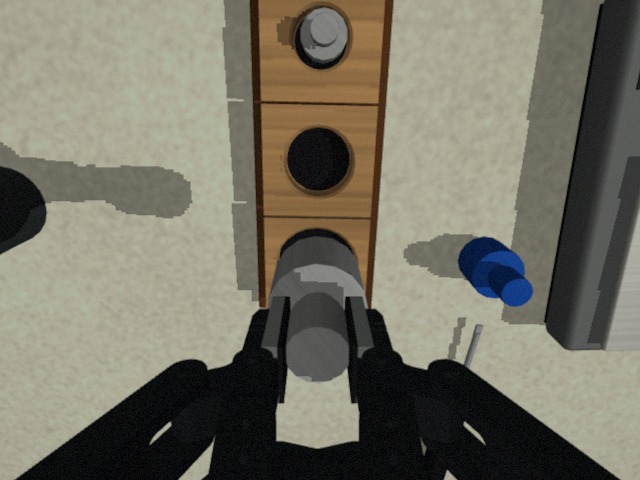

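The middle well's mouth is centred near (319,160) and lies straight ahead of the held weight. I'll fit an overlay to it.

```bash
python3 - <<'E'
from h import *
s=bot.observe(); c=cam('wrist',s)
im=cv2.imread('pics/w4.png')
x0,y0,k=250,115,5
cr=cv2.resize(im[115:230,250:390],None,fx=k,fy=k,interpolation=cv2.INTER_CUBIC)
def ring(p,r,col):
    q=np.array([proj(c,(p[0]+r*np.cos(t),p[1]+r*np.sin(t),p[2])) for t in np.linspace(0,6.283,60)]); q=((q-[x0,y0]+.5)*k-.5).astype(int)
    cv2.polylines(cr,[q.reshape(-1,1,2)],True,col,1)
g=cv2.cvtColor(im,cv2.COLOR_BGR2GRAY)[115:205,270:370]
m=(cv2.GaussianBlur(g,(3,3),0)<45).astype(np.uint8)
n,lab,st,ce=cv2.connectedComponentsWithStats(m); i=1+st[1:,4].argmax(); print(st[i]+[270,115,0,0,0],ce[i]+[270,115])
w=at_z(c,(319,159.5),.036); print(w.round(4))
ring((*w[:2],.036),.028,(0,0,255)); ring((*w[:2],.034),.026,(0,255,255)); ring((*w[:2],.018),.026,(255,0,0))
cv2.imwrite('pics/w4c.png',cr)
# weight axis column: silhouette of the body near row 290
row=im[288].mean(1)[230:410].round().astype(int); print(row[30:150])
print(proj(c,(*s['position'][:2],s['position'][2]-.024)))
E
```

```text
[ 287  128   63   63 3080] [318.29025974 158.82662338]
[ 0.5433 -0.1654  0.036 ]
[ 30  29  29  33  31  75 108 108 104 107  90  65  62  72  83  88  87  88
  86  91  90  92  93  92  91  90  88  88  90  94  91  89  91  89  91  88
  86  86  85  86  85  84  86  83  87  88  88  88  89  88  88  89  92  89
  87  88  88  87  87  88  84  89  86  86  83  89  87  86  87  87  88  88
  88  88  86  82  87  87  83  87  89  89  86 106 125 135 133 129 131 130
 133 132 133 135 135 139 136 135 134 137 143 134 104  94 102  95  54  45
  41  42  46  40 116 165 166 166 166 165 165 166]
[320.28449517 306.12334843]
```

View pics/w4c.png

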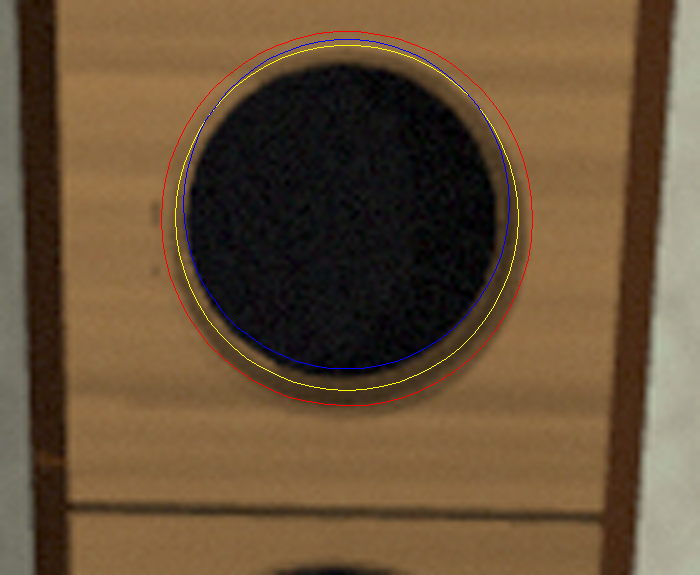

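```bash
python3 - <<'E'
from h import *
s=bot.observe(); c=cam('wrist',s)
im=cv2.imread('pics/w4.png'); g=cv2.cvtColor(im,cv2.COLOR_BGR2GRAY).astype(float)
for cl in (270,365):
    p=g[85:235,cl-5:cl+6].mean(1); d=p-np.convolve(np.pad(p,7,'edge'),np.ones(15)/15,'valid')
    a=85+d[:40].argmin(); b=85+100+d[100:].argmin(); A=at_z(c,(cl,a),.036);B=at_z(c,(cl,b),.036); print(a,b,A.round(4),B.round(4),((A+B)/2).round(4))
print('col',g[118:214,315:323].mean(1).round().astype(int))
print('row',g[157:162,252:386].mean(0).round().astype(int))
E
```

```text
102 216 [ 0.5022 -0.2008  0.036 ] [ 0.5877 -0.2041  0.036 ] [ 0.5449 -0.2024  0.036 ]
104 218 [ 0.5035 -0.1322  0.036 ] [ 0.5892 -0.1288  0.036 ] [ 0.5464 -0.1305  0.036 ]
col [113 112 113 114 116 120 111  93  85  56  21  14  16  12  15  16  17  18
  17  14  16  14  16  18  16  16  14  14  17  19  19  16  16  16  14  16
  18  14  15  16  16  16  16  14  15  17  16  15  16  20  16  16  16  16
  14  18  16  19  17  16  18  18  17  16  19  17  14  14  11  11   9   8
  38  57  55  51  50  50  73  86  95 107 111 109 107 106 106 110 108 106
 105 103 104 109 112 112]
row [112 112  88  28  30  34  29  32  31  36  83 115 116 114 116 115 116 115
 115 116 115 115 115 116 115 117 116 116 105 100 108 105  90  84  79  46
  17  18  13  19  13  17  14   9  18  19  17  17  14  17  13  17  15  14
  17  14  19  17  13  17  14  17  19  15  14  17  20  17  14  12  16  13
  17  16  17  16  18  18  15  17  13  12  12  12  11   9  11   9  11   8
   8   8   6   6   7   6   6  44  61  51  58  71  80 102 116 116 115 116
 115 115 117 116 116 116 116 116 117 116 115 118 116 115  92  49  48  50
  50  50  48  79 137 169 168 168]
```

```bash
python3 - <<'E'
from h import *
s=bot.observe(); c=cam('wrist',s); P=s['position']
im=cv2.imread('pics/w4.png')
for n in ('w3','w4'):
    g=cv2.imread(f'pics/{n}.png').mean(2)
    for r in (265,275,285): print(n,r,g[r-1:r+2,262:284].mean(0).round().astype(int),g[r-1:r+2,350:376].mean(0).round().astype(int))
x0,y0,k=250,210,4
cr=cv2.resize(im[210:400,250:390],None,fx=k,fy=k,interpolation=cv2.INTER_CUBIC)[:600]
for dy,cc in ((0,0),(-.002,255)):
  for h,r,col in [(0,.022,(255,cc,0)),(.036,.022,(0,255,cc)),(.068,.012,(cc,0,255))]:
    q=np.array([proj(c,(P[0]+r*np.cos(t),P[1]+dy+r*np.sin(t),P[2]-.06+h)) for t in np.linspace(0,6.283,60)]); q=((q-[x0,y0]+.5)*k-.5).astype(int)
    cv2.polylines(cr,[q.reshape(-1,1,2)],True,col,1)
cv2.imwrite('pics/w4d.png',cr)
E
```

```text
w3 265 [149 148 149 148 149 150 148 148 148 149 148 150 150 144 109  57  55  57
  60  58  60  60] [ 72  71  73  71  74  74  74  87 127 150 152 151 151 152 149 151 149 150
 150 150 151 150 151 150 151 150]
w3 275 [148 150 148 150 148 148 147 147 147 147 149 129  83  55  57  58  61  60
  59  62  67  65] [114 104  90  76  72  73  73  75  75  76 105 136 146 144 144 144 144 143
 144 146 144 145 145 145 145 145]
w3 285 [147 145 145 146 145 145 146 146 140 104  58  57  63  71  80  85  87  87
  87  87  86  83] [127 127 129 129 130 130 129 131 132 119  97  78  91 128 148 149 149 149
 149 149 150 148 149 149 149 150]
w4 265 [ 27  27  54  93 113 115 114 114 115 114 114 115 107 103  84  58  59  59
  63  64  65  62] [ 75  77  77  75  77  77  79  80  97 114 115 114 114 114 114 116 107  80
  43  43  42  41  41  55 128 173]
w4 275 [ 30  29  40  82 108 110 110 109 110 110 109  99  74  59  59  62  63  66
  63  66  66  70] [117 106  92  80  77  76  79  79  79  79  95 108 114 111 112 111  92  54
  43  44  42  43  41 114 161 167]
w4 285 [ 30  30  30  70  99 100  98  98  98  83  61  60  65  76  85  89  90  92
  91  88  89  89] [133 134 134 135 137 135 136 137 136 125 102  85  85  96 103  94  60  45
  43  44  43  42  92 145 165 164]
```

View pics/w4d.png

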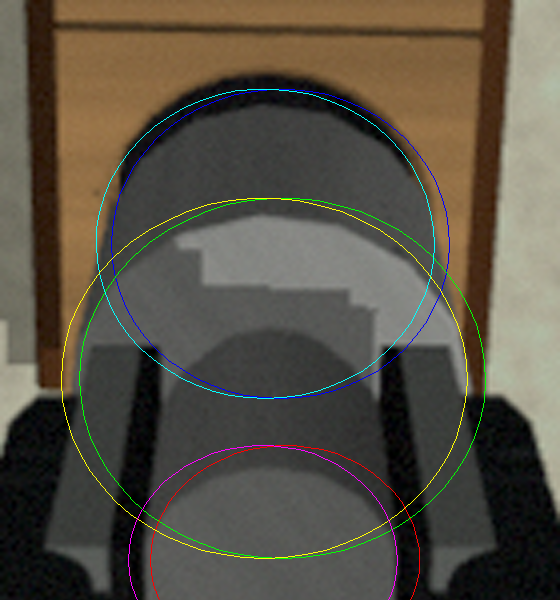

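The camera shows the held weight about 1.8 mm off the TCP in both x and y. I'll aim with that offset cancelled and check forces on the way down.

>>> play_rows([
  [[2.2, 0.12, 0, 0, 0], [2.0, 0, 0, 0, 0], [0, 0, 4, 0, 0], [0, 0, 4, 0, 0], [0, 0, 2, 0, 0], [0, 0, 0.5, 0, 0], [0, 0, 0, 0, 0], [0, 0, 0, 0, 0]],
])

```text
time: 14.95
position: [0.5445, -0.1653, 0.1045]
orientation: [-179.9, 0.1, -180.0]
force: [0.4, -0.4, -4.3]
gripper_width: 0.0224
grasp_force: 50.0
```

>>> play_rows([
  [[0, 0, 0.3, 0, 0], [0, 0, 0.3, 0, 0], [0, 0, 0.2, 0, 0], [0, 0, 0, 0, 0]],
])

```text
time: 15.45
position: [0.5434, -0.1646, 0.0945]
orientation: [180.0, -0.0, -180.0]
force: [1.1, 0.4, -4.8]
gripper_width: 0.0225
grasp_force: 50.0
```

>>> play_rows([
  [[0, 0.07, 0.3, 0, 0], [0, 0, 0.3, 0, 0], [0, 0, 0, 0, 0], [0, 0, 0, 0, 0]],
])

```text
time: 15.95
position: [0.5436, -0.1641, 0.0888]
orientation: [180.0, 0.0, -180.0]
force: [-0.0, 0.0, -5.7]
gripper_width: 0.0227
grasp_force: 50.0
```

>>> play_rows([
  [[0, 0, 0.3, 0, 0], [0, 0, 0.3, 0, 0], [0, 0, 0.2, 0, 0], [0, 0, 0, 0, 0], [0, 0, 0, 0, 0]],
])

```text
time: 16.58
position: [0.5436, -0.1641, 0.0809]
orientation: [180.0, 0.0, -180.0]
force: [0.4, 0.7, -4.5]
gripper_width: 0.0219
grasp_force: 50.0
```

No lateral force, and the weight is well inside. Lower it to the floor.

>>> play_rows([
  [[0, 0, 0.1, 0, 0], [0, 0, 0.1, 0, 0], [0, 0, 0, 0, 0], [0, 0, 0, 0, 0]],
])

```text
time: 17.08
position: [0.5436, -0.1641, 0.0788]
orientation: [180.0, 0.0, -180.0]
force: [1.3, -0.4, -4.7]
gripper_width: 0.0221
grasp_force: 50.0
```

>>> play_rows([
  [[0, 0, 0.05, 0, 0], [0, 0, 0.05, 0, 0], [0, 0, 0, 0, 0], [0, 0, 0, 0, 0]],
])

```text
time: 17.58
position: [0.5438, -0.1642, 0.0784]
orientation: [-180.0, 0.0, -180.0]
force: [-3.0, 2.0, 3.9]
gripper_width: 0.0226
grasp_force: 50.9
```

The weight is on the floor: the wrist load went from -5 to +4 N at the expected height. Release and retreat.

>>> play_rows([
  [[0, 0, 0, 0, 0.35], [0, 0, 0, 0, 0.45], [0, 0, 0, 0, 0.6], [0, 0, 0, 0, 0.6], [0, 0, 0, 0, 0.6]],
])

```text
time: 18.2
position: [0.5436, -0.1641, 0.0778]
orientation: [180.0, 0.0, -180.0]
force: [-0.2, -0.4, 0.5]
gripper_width: 0.0511
grasp_force: 0.0
```

>>> play_rows([
  [[0, 0, -1, 0, 0.6], [0, 0, -3, 0, 0.6], [0, 0, -5, 0, 0.6], [0, 0, -6, 0, 0.6], [0, 0, -2, 0, 0.6], [0, 0, 0, 0, 0.6], [0, 0, 0, 0, 0.6]],
])

```text
time: 19.08
position: [0.5432, -0.1639, 0.2466]
orientation: [179.9, -0.1, -180.0]
force: [-0.6, 0.4, -0.7]
gripper_width: 0.0513
grasp_force: 0.0
```

```bash
python3 - <<'E'
from h import *
im=vision.grab_frame('wrist'); s=vision.grab_frame('side')
out=np.hstack([cv2.resize(im[60:420,120:520],(400,360)),cv2.resize(s[180:400,200:440],(393,360))]); cv2.imwrite('pics/end.png',out[:,:,::-1])
E
```

```text
(no output)
```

View pics/end.png

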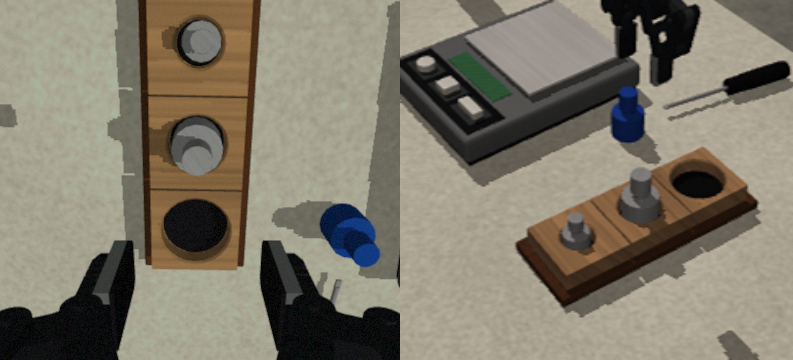

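The weight stands upright in the middle well, the other wells are unchanged, and all three keys are up.

```bash
python3 -c "
from workcell import order; print(order.job_done())"
```

```text
the job is handed in; nothing more can be done
None
```

I pressed the square, bar and round keys fully down in that order, letting each up before the next, then lowered the big weight to the floor of its own middle well before letting go, touched none of the other objects, and handed the job in at about 19 s.

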